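# Fit the mixing lid to the shaker and take its cap off

### The arm

A 6-joint arm with a two-finger parallel gripper is mounted at the origin on the work surface. World frame = base frame: x ahead of the robot, y to its left, z up, the work surface at z = 0. Lengths are in m, angles in degrees, forces in N, time in s.
With the tool pointing down it reaches from about 0.275 to 0.725 m from the base axis. Payload 15.9 kg.
Tool frame: the origin (TCP) lies midway between the tips of the shut fingers; the grasp point (between the pads) lies 19 mm behind it; y points along the fingers, x is the direction in which the jaws open and shut, and the axes are right-handed (so a half turn about y gives the same grasp; the last joint's range is limited). The gripper opens to 85 mm and grips with 20 to 120 N. Pads are 22 mm wide; open, the fingers measure 114 mm over their backs; the gripper's body (76 mm by 85 mm) begins 54 mm behind the grasp point. The pads swing forward as they close: fully open they stand 13 mm farther back than shut.
Start: joints at [-68.182, 12.198, -1.971, 75.831, 0, 90], TCP at [0.186, -0.464, 0.231] pointing down, gripper open.
Joint ranges: [-170.91, 170.91], [-42.67, 98.43], [-65.05, 77.54], [-120.47, 116.71], [-90, 82.35], [-180, 180]. Speed limits (degrees/s): [108.29, 108.29, 136.94, 147.25, 180, 180].

### API

Orientations are given as a 3x3 rotation matrix whose columns are the frame's x, y, z axes.
In Python, from plant import manip gives the robot as it stands.
- The arm moves only by the shell command python3 -m pendant 'ROWS' [FORCE]. ROWS is JSON, a list of rows, each a list of 7 numbers: the shift along the tool's x, y, z in cm, then the turn, a rotation vector about the tool's x, y, z in degrees, then the finger opening in cm, from 0 to 8.54. A call has 1 to 20 rows; each row shifts and turns the pose as measured when the row begins, along the tool's axes as they then stand; what a row does not reach is not made up. A row lasts 1/10 s, in which the tool goes at most 50 mm and 8.59 degrees, less where a joint would pass 70% of its speed; a pose out of reach is approached as far as the arm can. A call with a gripper value outside its range is refused whole. The fingers move at their own pace and stop on an object; FORCE is the grip in N (left out, the last holds). Time passes only in rows, so rows that do not move let the fingers close. It gives the time, the measured TCP pose, the force and the opening at its end, in the units of the state.
- manip.observe(): the state, without advancing time (a new reading comes with each control period).
- manip.get_image(name): name is "scene" or "top"; returns (picture, depth): 400x640x3 uint8, blue, green, red; 400x640 float32, m along the optical axis (not along the pixel's ray), 0 where there is no reading.
- manip.get_calibration(name): a dict with "fx", "fy", "cx", "cy" (pixels), "extrinsics" (4x4, takes a point from world to camera coordinates). Camera axes: x right, y up, looking along -z (the intrinsics and any distortion apply to the point x, -y, -z); pixel columns grow to the right and rows downward; lengths in m; the calibration is good to about 2 mm. A picture is of the moment at which its call begins. get_calibration takes no time and is no camera call.
- manip.sign_off(): hands the job in, once; it reports no verdict.
The state is a dict: "time_s": time; "joint_pos": joint angles; "qvel": joint speeds; "joint_torque": joint torques, N m; "ee_pos": TCP position; "orientation": TCP orientation; "ft_force": force on the tool from outside, world axes, zero at the start; "moment": the same for the moment, N m; "opening": finger opening in m.
Only numpy, scipy, OpenCV 4.12 (cv2) and the standard library are available. Lean on these libraries where they do the work, as an engineer would, in place of code of your own. Each camera call takes 0.05 s, during which the arm holds its last target. There are 200 camera calls.

### The job

Pull the shaker's mixing lid, with its cap on, straight up out of the charging dock, set it down fully home and level in the mouth of the steel shaker with the cap still on, and let go of it. Then take hold of the cap alone and lift it straight off, leaving the mixing lid seated undisturbed in the standing shaker, and finish while holding the cap still in the gripper, about 10 cm above the lid. Leave the other things on the sideboard where they are.

Things in the scene. Friction and masses are not known exactly. Their poses are not given: they have to be found in the camera images.
- lid_mid (a point): Mixing lid of the shaker (inner lid): stepped round steel part, loose, about 0.2 kg, z up its axis. This point: middle of its motor housing, an upright cylinder 56 mm across reaching 14 mm up and down from here, by which it is taken. Under the housing lies a flange 80 mm across, 4 mm thick. At the start it is plugged upright into the dock.
- lid_seat (a point): Centre of the underside of the mixing lid's flange, 18 mm below lid_mid; it lies on the shaker's rim when the lid is home. Below it goes a skirt 69 mm across, narrowing to 62 mm at its foot 14 mm down, then a 12 mm drive stem ending in an 18 mm ball, lowest point 47 mm below here. In the dock the skirt's foot stands on the dock's top.
- lid_shoulder (a point): Centre of the flat top of the mixing lid's motor housing, 14 mm above lid_mid; the cap's rim rests on it. From here a pouring neck 35 mm across goes up 19 mm inside the cap.
- cap_mid (a point): Slip-on cap (outer lid): plain stainless steel cup turned upside down, 44 mm across, 24 mm tall, 2 mm wall, loose, 60 g. This point is its centre, half-way up; z is up. It sits with about 2 mm of play over the mixing lid's neck, rim on the housing's top; only its weight holds it there, and it slides straight up off the neck.
- cap_rim (a point): Centre of the cap's open lower rim (12 mm below cap_mid).
- tin_rim (a point): Centre of the rim of the shaker, an open stainless steel cup standing loose on the sideboard, about 0.38 kg, 105 mm tall, 80 mm across at the rim, 68 mm at the foot, mouth 74 mm clear; z is up its axis. The mixing lid's skirt goes in with about 2 mm of play all round until its flange rests on this rim.
- dock_top (a point): Centre of the top of the charging dock, a round dark plinth fixed to the sideboard, 52 mm high, 92 mm across at the foot, 78 mm on top, with a 26 mm well. Two sprung jaws in it hold the ball of the lid's stem: pulling it straight up takes about 10 N beyond its weight at first, easing to nothing at some 12 mm; the ball clears the well at 33 mm.
- dish: Bystander: black ceramic dish, 124 mm across, 30 mm high. Origin under its centre.
- tray: Bystander: shallow walnut tray, 140 x 140 x 20 mm, with a lacrosse ball in it. Origin under its centre.
- ball_center (a point): Bystander: centre of the lacrosse ball, 63 mm across, lying in the tray.
- whistle: Bystander: plastic whistle, about 50 mm long, 22 mm high, lying between the dock and the shaker. Origin under its barrel.
- handgrip: Bystander: chrome hand gripper lying flat, about 150 x 100 mm, 24 mm high. Origin near its coil end, underneath.
- scoop: Bystander: white measuring scoop, cup 46 mm across and 30 mm high with a flat handle along its +x, 96 mm out. Origin under the cup.
- timer: Bystander: round grey kitchen timer, 64 mm across, 20 mm high. Origin under its centre.
Mind the look-alikes: they are no part of the job. Leave any purple look-alike of the part that bears tin_rim alone.

How it is judged (in metres and radians):
On the way, in this order (a step that is already met when the one before it is completed fails the run):
1. the mixing lid is pulled out of the dock with the cap still on it (z of lid_mid in the frame of dock_top above 0.075 m and distance between cap_rim and lid_shoulder below 0.006 m), for 0.1 s.
2. the mixing lid sits home in the upright shaker, cap still on, and the fingers have let go of it (horizontal distance between lid_seat and tin_rim below 0.004 m and z of lid_seat in the frame of tin_rim between -0.003 and 0.003 m and angle between the z axis of lid_seat and the z axis of tin_rim, either way round below 0.06 rad and distance between cap_rim and lid_shoulder below 0.006 m and angle between tin_rim's own z axis and vertical below 0.06 rad and contact force between the fingers and mixlid below 0.1 N), for 0.2 s.
3. the cap alone is lifted off, the mixing lid still home (horizontal distance between lid_seat and tin_rim below 0.004 m and z of lid_seat in the frame of tin_rim between -0.003 and 0.003 m and angle between the z axis of lid_seat and the z axis of tin_rim, either way round below 0.06 rad and angle between tin_rim's own z axis and vertical below 0.06 rad and z of cap_rim in the frame of lid_shoulder above 0.04 m), for 0.1 s.
At the end, for the whole second after the job is handed in: The mixing lid is home and level in the upright shaker (within 3 mm in height, 4 mm sideways, 3.4 degrees), untouched by the fingers; the gripper alone holds the cap still, its rim at least 50 mm above the top of the lid's housing (horizontal distance between lid_seat and tin_rim below 0.004 m and z of lid_seat in the frame of tin_rim between -0.003 and 0.003 m and angle between the z axis of lid_seat and the z axis of tin_rim, either way round below 0.06 rad and angle between tin_rim's own z axis and vertical below 0.06 rad and height (world z) of tin_rim between 0.1 and 0.11 m and z of cap_rim in the frame of lid_shoulder above 0.05 m and height (world z) of cap_rim above 0.18 m and contact force between the fingers and cap above 1 N and contact force between cap and mixlid below 0.05 N and contact force between cap and tin below 0.05 N and linear speed of cap below 0.03 m/s and linear speed of mixlid below 0.02 m/s and contact force between the fingers and mixlid below 0.1 N); the arm keeps its last pose, push and grip.
It fails at once if the cap came off the mixing lid while that was not home in the shaker (distance between cap_rim and lid_shoulder above 0.012 m and (horizontal distance between lid_seat and tin_rim above 0.006 m or z of lid_seat in the frame of tin_rim above 0.006 m)).
It fails at once if the shaker was tipped (angle between tin_rim's own z axis and vertical above 0.35 rad).
It fails at once if a bystander was moved more than 3 cm (distance of any of dish, tray, whistle, handgrip, scoop, timer from where it was at the start of the episode above 0.03 m).
It fails at once if the ball left its tray (horizontal distance between ball_center and tray above 0.085 m).
It also fails if it takes over 58 s, if anything falls off the work surface, if the arm or the gripper's body presses on something with over 40 N, if the wrist force passes 120 N, or if a joint passes its speed limit or range.

## Working session

There is one attempt and no reset: what is moved stays moved. The work goes in short steps, Python scripts to look and compute and a shell command to move; the robot and the scene stay as the last step left them, time stands still between calls to the robot, and variables do not carry over. Pictures are saved under pics/ and viewed, about 8 in all and at most 12, crops included, and the job is handed in when it is done.

```bash
mkdir -p pics; cat > h.py <<'E'
import numpy as np,cv2
from plant import manip
def grab(n,save=None):
    im,d=manip.get_image(n); c=manip.get_calibration(n)
    if save: cv2.imwrite(f'pics/{save}.png',im)
    np.savez(f'/tmp/{n}.npz',im=im,d=d)
    return im,d,c
def cloud(d,c):
    v,u=np.mgrid[:400,:640]
    P=np.stack([(u-c['cx'])/c['fx']*d,-(v-c['cy'])/c['fy']*d,-d],-1)
    E=np.array(c['extrinsics']); return (P-E[:3,3])@E[:3,:3]
E
python3 - <<'E'
from h import *
for n in('top','scene'):
    im,d,c=grab(n,n+'0'); print({k:v for k,v in c.items()}); P=cloud(d,c); np.save(f'/tmp/{n}P.npy',P)
    print((d>0).mean())
print(manip.observe())
E
```

```text
{'fx': 384.6762559705899, 'fy': 384.6762559705899, 'cx': 321.3051670957902, 'cy': 197.45672490024026, 'extrinsics': array([[-0.01813435, -0.99983008, -0.00330945,  0.0300323 ],
       [ 0.99467792, -0.01837648,  0.10138117, -0.54544915],
       [-0.10142476, -0.00145335,  0.99484215, -0.9089371 ],
       [ 0.        ,  0.        ,  0.        ,  1.        ]])}
0.9958125
{'fx': 501.82633389472306, 'fy': 501.82633389472306, 'cx': 323.9958262568609, 'cy': 205.68752313939532, 'extrinsics': array([[-0.12891556,  0.99156263, -0.01357702,  0.05870649],
       [-0.82983263, -0.10037264,  0.54891087,  0.40859028],
       [ 0.54291674,  0.08202981,  0.83577062, -1.38860756],
       [ 0.        ,  0.        ,  0.        ,  1.        ]])}
0.995984375
{'time_s': 0.1, 'joint_pos': array([-6.81831939e+01,  1.22221113e+01, -2.00198985e+00,  7.58330455e+01,
        7.74316144e-04,  8.99991963e+01]), 'qvel': array([-0.06076776, -0.12593793,  0.06872292, -0.05657427,  0.01693176,
       -0.00261657]), 'joint_torque': array([-5.21980128e-04, -6.87248755e+01,  4.87806487e+01,  1.22207074e-02,
       -1.23679606e-04, -3.37832989e-05]), 'ee_pos': array([ 0.1857125 , -0.46390821,  0.23088294]), 'orientation': array([[ 3.71653002e-01, -3.58126559e-04,  9.28371648e-01],
       [-9.28371182e-01,  9.30983270e-04,  3.71653174e-01],
       [-9.97397346e-04, -9.99999503e-01,  1.35283502e-05]]), 'ft_force': array([ 0.22690713, -0.22150895, -0.08209489]), 'moment': array([-0.05359904,  0.03728788,  0.01987529]), 'opening': 0.08537587149159712}
```

View pics/top0.png

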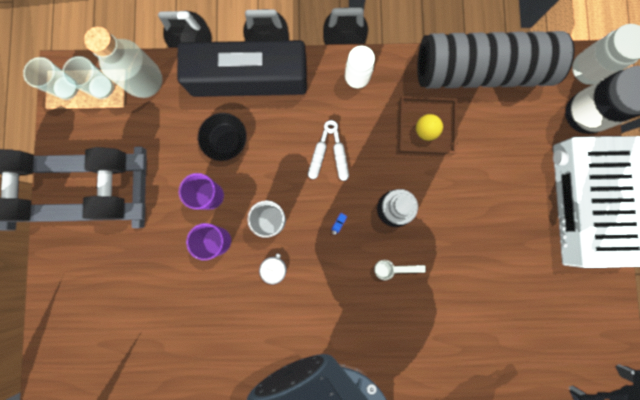

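View pics/scene0.png

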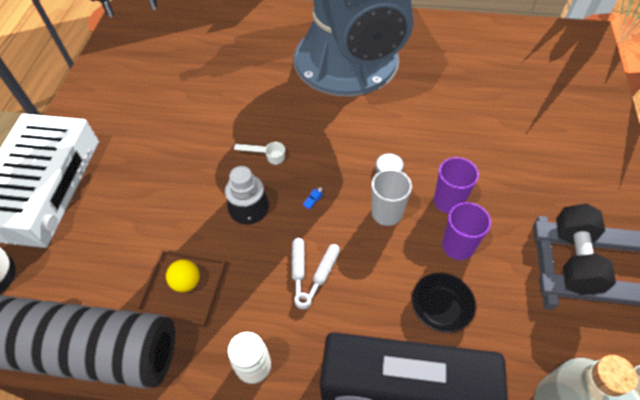

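The top view shows the capped lid in the dock at (400,207), the steel shaker at (266,219), the whistle at (340,224), the scoop at (386,270) and the purple look-alikes at left. The scene view shows the same objects and nothing crowding the lid. Next I fit the circles from depth.

```bash
cat >> h.py <<'E'
def circ(p):
    A=np.c_[2*p,np.ones(len(p))]; s=np.linalg.lstsq(A,(p**2).sum(1),rcond=None)[0]
    return s[:2],np.sqrt(s[2]+s[:2]@s[:2])
def region(P,cx,cy,r,z0,z1):
    q=P.reshape(-1,3); m=(np.hypot(q[:,0]-cx,q[:,1]-cy)<r)&(q[:,2]>z0)&(q[:,2]<z1); return q[m]
def enc(q):
    c,r=cv2.minEnclosingCircle((q[:,:2]*1000).astype(np.float32)); return np.round(c,1),round(r,1),len(q),np.round(np.median(q[:,2])*1000,1)
E
python3 - <<'E'
from h import *
T=np.load('/tmp/topP.npy');S=np.load('/tmp/sceneP.npy')
L=T[205,400];C=T[208,266];print(L,C)
for n,P in(('top',T),('scene',S)):
    print(n)
    print(' captop',enc(region(P,L[0],L[1],.06,.115,.135)))
    for a,b in((.092,.104),(.062,.076)): print(' lid',a,enc(region(P,L[0],L[1],.06,a,b)))
    q=region(P,C[0]-.03,C[1],.06,.098,.115); print(' tin',enc(q), circ(q[:,:2]))
h=T[...,2]; print((h[195:222,385:418][::2,::2]*1000).astype(int)); print((h[198:240,246:286][::3,::2]*1000).astype(int))
for n,(v,u) in dict(whistle=(224,340),scoop=(270,385),grip=(150,330),timerish=(270,272)).items(): print(n,T[v,u])
E
```

```text
[ 0.51654559 -0.15146992  0.12241434] [0.52347038 0.15641212 0.01707236]
top
 captop (array([ 517.7, -162.4]), 22.0, 317, np.float64(122.1))
 lid 0.092 (array([ 517.3, -162.3]), 28.5, 157, np.float64(97.3))
 lid 0.062 (array([ 517.6, -162.3]), 40.2, 405, np.float64(69.3))
 tin (array([493.5, 144.5]), 39.7, 156, np.float64(104.0)) (array([0.4933513 , 0.14409356]), np.float64(0.03828162388150665))
scene
 captop (array([ 516. , -163.3]), 24.2, 334, np.float64(122.6))
 lid 0.092 (array([ 517.3, -162.9]), 28.9, 208, np.float64(97.9))
 lid 0.062 (array([ 516.9, -162.8]), 40.6, 395, np.float64(70.3))
 tin (array([492. , 142.1]), 41.8, 265, np.float64(103.8)) (array([0.49302173, 0.14301329]), np.float64(0.038523955767740196))
[[ 34  70  68  66  70  66  97  97  95 121 121  96  96  71   0   0  -2]
 [ 48  70  67  70  87  97  95 122 123 124 120 124 120 118  73  -3  -1]
 [ 72  69  66  86  98 100 123 122 122 121 120 123 119 122  97  68  -2]
 [ 69  71  70  99  98 115 121 122 121 124 122 122 120 120 121  71   2]
 [ 68  70  75  98  99 120 122 122 122 122 121 122 121 123 121  69   0]
 [ 71  66  81  94
[... 1302 characters left out ...]

 [  3   0  98  76  58  38  16   6   5   8   6   8   7   3   4   6   3   3
  104  63]
 [  0   0 104  87  65  48  25   5   5   6   4   6   6   7   5   6   5   5
  107  33]
 [ -3  -3  -2  99  83  61  43  21   7   4   5   3   2   8   3   3   4 101
   50   1]
 [  1   0   0  -2 103  88  69  46  30  10   7   6   8   5   6   5 104  13
   -1  -1]
 [  3   2  -2   0  -1   0 102  97  83  72  56  51  51  99 104  -1  -1   0
    0  -3]
 [ -2   0   2   2   0  -2   0   3  -1   0  -3  -4   2   1  -2   0  -1   0
    1   0]]
whistle [ 0.48084764 -0.02436389  0.01930709]
scoop [ 0.366472   -0.13343432 -0.00107596]
grip [ 6.69436017e-01 -4.18673157e-03  3.70963842e-05]
timerish [0.37303758 0.1422836  0.0182338 ]
```

Lid axis is at (0.5174, -0.1624) and the shaker at (0.493, 0.144), both from the same camera. First I turn the tool so the jaws lie along world x, keeping the last joint mid-range, then travel over the lid.

```bash
cat >> h.py <<'E'
def to(x,y,z):
    s=manip.observe(); R=s['orientation']; d=np.array([x,y,z])-s['ee_pos']
    print('tool cm',np.round(R.T@d*100,2),'R',np.round(R,3).tolist(),'p',np.round(s['ee_pos'],4),'f',np.round(s['ft_force'],1),'q',np.round(s['joint_pos'],0),'op',round(s['opening'],4),'t',s['time_s'])
E
python3 -m pendant '[[0,0,0,0,-8.5,0,8.5],[0,0,0,0,-8.5,0,8.5],[0,0,0,0,-8.5,0,8.5],[0,0,0,0,-8.5,0,8.5],[0,0,0,0,-8.5,0,8.5],[0,0,0,0,-8.5,0,8.5],[0,0,0,0,-8.5,0,8.5],[0,0,0,0,-8.5,0,8.5],[0,0,0,0,0,0,8.5]]' 40; python3 -c "
from h import *;to(.517,-.162,.2)"
```

```text
time_s: 1.0
ee_pos: [0.185, -0.4622, 0.2281]
orientation: [[1.0, -0.003, -0.016], [0.016, 0.007, 1.0], [-0.003, -1.0, 0.007]]
ft_force: [-0.0, 0.0, 0.0]
opening: 0.0848
tool cm [33.68  2.92 29.47] R [[1.0, -0.003, -0.016], [0.016, 0.007, 1.0], [-0.003, -1.0, 0.007]] p [ 0.185  -0.4622  0.2281] f [-0.  0.  0.] q [-68.  12.  -2.  76.  -0.  21.] op 0.0848 t 1.0
```

```bash
python3 -m pendant '[[3.4,0.2,3,0,0,0,8.5],[3.4,0.2,3,0,0,0,8.5],[3.4,0.2,3,0,0,0,8.5],[3.4,0.2,3,0,0,0,8.5],[3.4,0.2,3,0,0,0,8.5],[3.4,0.2,3,0,0,0,8.5],[3.4,0.2,3,0,0,0,8.5],[3.4,0.2,3,0,0,0,8.5],[3.4,0.2,3,0,0,0,8.5],[3.2,0.2,2.5,0,0,0,8.5],[0,0,0,0,0,0,8.5]]'; python3 -c "
from h import *;to(.5174,-.1624,.16)"
```

```text
time_s: 2.1
ee_pos: [0.5364, -0.1579, 0.2058]
orientation: [[0.999, -0.004, 0.046], [-0.046, 0.008, 0.999], [-0.005, -1.0, 0.007]]
ft_force: [-1.4, -0.8, -1.1]
opening: 0.085
tool cm [-1.85  4.59 -0.57] R [[0.999, -0.004, 0.046], [-0.046, 0.008, 0.999], [-0.005, -1.0, 0.007]] p [ 0.5364 -0.1579  0.2058] f [-1.4 -0.8 -1.1] q [-17.  20.   5.  75.   0.  76.] op 0.085 t 2.1
```

```bash
python3 -m pendant '[[-1.2,1.5,-0.3,-0.45,0,-0.25,8.5],[-0.6,1.5,-0.2,0,0,0,8.5],[0,1.5,0,0,0,0,8.5],[0,0,0,0,0,0,8.5],[0,0,0,0,0,0,8.5]]'; python3 -c "
from h import *;to(.5174,-.1624,.069)
im,d,c=grab('scene'); cv2.imwrite('pics/s1.png',cv2.resize(im[90:290,140:400],None,fx=3,fy=3))"
```

```text
time_s: 2.6
ee_pos: [0.517, -0.1615, 0.1588]
orientation: [[0.998, -0.002, 0.064], [-0.064, -0.001, 0.998], [-0.002, -1.0, -0.001]]
ft_force: [-0.0, 0.2, 0.1]
opening: 0.0853
tool cm [ 0.07  8.98 -0.08] R [[0.998, -0.002, 0.064], [-0.064, -0.001, 0.998], [-0.002, -1.0, -0.001]] p [ 0.517  -0.1615  0.1588] f [-0.   0.2  0.1] q [-17.  19.  -4.  67.  -0.  76.] op 0.0853 t 2.6
```

View pics/s1.png

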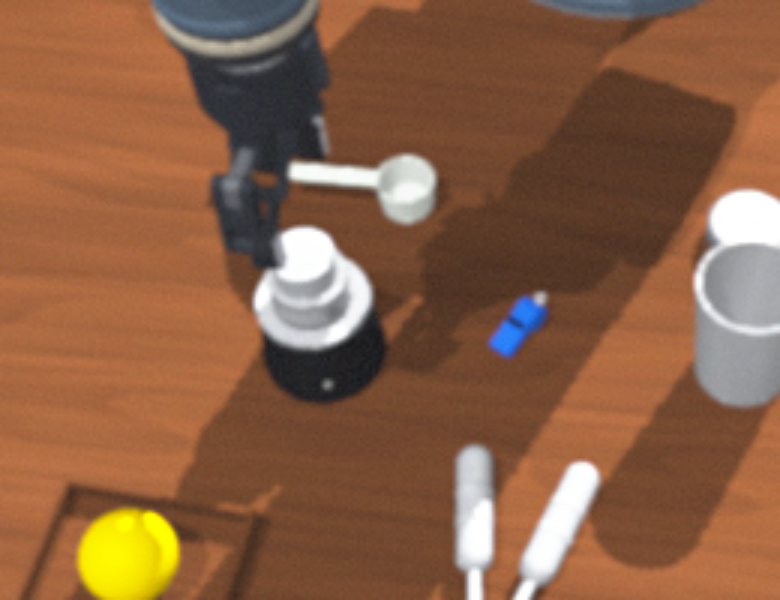

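The fingers appear left of the lid at crop (255,240), while the cap top is at (303,252). I need to check this numerically before descending.

```bash
python3 - <<'E'
from h import *
for n in('scene','top'):
    if n=='top': grab('top')
    z=np.load(f'/tmp/{n}.npz'); c=manip.get_calibration(n); P=cloud(z['d'],c)
    E=np.array(c['extrinsics'])
    for p in ([.517,-.1615,.159],[.5174,-.1624,.122]):
        q=E[:3,:3]@p+E[:3,3]; print(n,'proj',c['cx']+c['fx']*q[0]/-q[2],c['cy']-c['fy']*q[1]/-q[2])
    for a,b in((.145,.165),(.165,.18),(.18,.2),(.2,.22),(.22,.26)):
        q=region(P,.517,-.162,.12,a,b)
        if len(q): print(a,len(q),'x',np.percentile(q[:,0],[2,50,98]).round(3),'y',np.percentile(q[:,1],[2,50,98]).round(3))
    print(enc(region(P,.517,-.162,.06,.117,.13)))
E
```

```text
scene proj 237.5523022613709 163.5146603948646
scene proj 239.9458104951889 174.90875957149512
0.165 33 x [0.47  0.475 0.568] y [-0.169 -0.157 -0.148]
0.18 136 x [0.471 0.561 0.574] y [-0.171 -0.158 -0.147]
0.2 75 x [0.467 0.475 0.574] y [-0.161 -0.153 -0.145]
0.22 488 x [0.45  0.572 0.591] y [-0.178 -0.154 -0.143]
(array([ 515.6, -163.9]), 24.7, 267, np.float64(122.9))
top proj 408.30640758071553 203.25986282040225
top proj 404.95397807033123 204.53361926493494
0.165 9 x [0.466 0.562 0.571] y [-0.157 -0.153 -0.147]
0.18 23 x [0.463 0.475 0.567] y [-0.154 -0.151 -0.146]
0.2 33 x [0.455 0.474 0.582] y [-0.162 -0.15  -0.143]
0.22 254 x [0.445 0.481 0.588] y [-0.162 -0.15  -0.141]
(array([ 516.7, -158.5]), 20.7, 165, np.float64(121.7))
```

```bash
python3 - <<'E'
from h import *
z=np.load('/tmp/scene.npz'); c=manip.get_calibration('scene'); P=cloud(z['d'],c)
for v in (150,158,166,172):
    print(v,[(u,*(P[v,u]*1000).astype(int)) for u in range(208,252,4)])
E
```

```text
150 [(208, np.int64(368), np.int64(-293), np.int64(3)), (212, np.int64(581), np.int64(-172), np.int64(275)), (216, np.int64(579), np.int64(-166), np.int64(274)), (220, np.int64(579), np.int64(-158), np.int64(276)), (224, np.int64(576), np.int64(-153), np.int64(273)), (228, np.int64(361), np.int64(-245), np.int64(1)), (232, np.int64(554), np.int64(-149), np.int64(246)), (236, np.int64(358), np.int64(-226), np.int64(0)), (240, np.int64(354), np.int64(-218), np.int64(-2)), (244, np.int64(354), np.int64(-208), np.int64(0)), (248, np.int64(376), np.int64(-189), np.int64(27))]
158 [(208, np.int64(389), np.int64(-288), np.int64(0)), (212, np.int64(585), np.int64(-175), np.int64(258)), (216, np.int64(585), np.int64(-167), np.int64(260)), (220, np.int64(585), np.int64(-160), np.int64(261)), (224, np.int64(585), np.int64(-153), np.int64(261)), (228, np.int64(560), np.int64(-157), np.int64(231)), (232, np.int64(555), np.int64(-152), np.int64(225)), (236, np.int64(381), np.int64(-221), np.int64(0)), (240, np.int64(382), np.int64(-211), np.int64(2)), (244, np.int64(378), np.int64(-203), np.int64(
[... 520 characters left out ...]
.int64(122)), (244, np.int64(403), np.int64(-197), np.int64(0)), (248, np.int64(403), np.int64(-187), np.int64(1))]
172 [(208, np.int64(431), np.int64(-277), np.int64(0)), (212, np.int64(428), np.int64(-268), np.int64(-1)), (216, np.int64(589), np.int64(-173), np.int64(224)), (220, np.int64(590), np.int64(-165), np.int64(227)), (224, np.int64(591), np.int64(-157), np.int64(229)), (228, np.int64(587), np.int64(-151), np.int64(225)), (232, np.int64(566), np.int64(-154), np.int64(196)), (236, np.int64(511), np.int64(-171), np.int64(122)), (240, np.int64(513), np.int64(-162), np.int64(126)), (244, np.int64(508), np.int64(-155), np.int64(121)), (248, np.int64(508), np.int64(-147), np.int64(121))]
```

It was only perspective: depth puts the finger at y ≈ -0.16, over the lid. Descending.

```bash
python3 -m pendant '[[0.05,2,-0.1,0,0,-0.1,8.5],[0,2.5,0,0,0,0,8.5],[0,2.5,0,0,0,0,8.5],[0,1.5,0,0,0,0,8.5],[0,0.3,0,0,0,0,8.5],[0,0,0,0,0,0,8.5]]'; python3 -c "
from h import *;to(.5174,-.1624,.069)"
```

```text
time_s: 3.3
ee_pos: [0.5214, -0.1644, 0.0735]
orientation: [[0.998, 0.008, 0.068], [-0.068, -0.003, 0.998], [0.008, -1.0, -0.003]]
ft_force: [-0.6, 0.0, 0.0]
opening: 0.0854
tool cm [-0.42  0.44  0.18] R [[0.998, 0.008, 0.068], [-0.068, -0.003, 0.998], [0.008, -1.0, -0.003]] p [ 0.5214 -0.1644  0.0735] f [-0.6  0.   0. ] q [-17.  22. -12.  55.  -0.  76.] op 0.0854 t 3.3
```

```bash
python3 -m pendant '[[-0.4,0.4,0.18,0.15,0,0.45,8.5],[0,0,0,0,0,0,8.5],[0,0,0,0,0,0,8.5]]'; python3 -c "
from h import *;to(.5174,-.1624,.069)"
```

```text
time_s: 3.6
ee_pos: [0.5188, -0.1627, 0.0717]
orientation: [[0.998, 0.003, 0.068], [-0.068, -0.001, 0.998], [0.003, -1.0, -0.001]]
ft_force: [-0.3, -0.2, 0.3]
opening: 0.0851
tool cm [-0.14  0.27  0.02] R [[0.998, 0.003, 0.068], [-0.068, -0.001, 0.998], [0.003, -1.0, -0.001]] p [ 0.5188 -0.1627  0.0717] f [-0.3 -0.2  0.3] q [-17.  22. -13.  55.  -0.  77.] op 0.0851 t 3.6
```

Moves fall a bit short; one more nudge, then close.

```bash
python3 -m pendant '[[-0.2,0.4,0.03,0,0,0.2,8.5],[0,0,0,0,0,0,8.5],[0,0,0,0,0,0,5],[0,0,0,0,0,0,5],[0,0,0,0,0,0,5],[0,0,0,0,0,0,5],[0,0,0,0,0,0,5],[0,0,0,0,0,0,5],[0,0,0,0,0,0,5]]' 60; python3 -c "
from h import *;to(.5174,-.1624,.069)"
```

```text
time_s: 4.5
ee_pos: [0.5167, -0.1624, 0.0687]
orientation: [[0.998, -0.0, 0.069], [-0.069, -0.001, 0.998], [-0.0, -1.0, -0.001]]
ft_force: [-1.1, 0.2, 1.3]
opening: 0.0545
tool cm [ 0.07 -0.03  0.01] R [[0.998, -0.0, 0.069], [-0.069, -0.001, 0.998], [-0.0, -1.0, -0.001]] p [ 0.5167 -0.1624  0.0687] f [-1.1  0.2  1.3] q [-17.  22. -13.  55.  -0.  77.] op 0.0545 t 4.5
```

```bash
python3 -m pendant '[[0,-0.5,0,0,0,0,5],[0,-0.5,0,0,0,0,5],[0,-0.5,0,0,0,0,5],[0,-0.7,0,0,0,0,5],[0,-0.7,0,0,0,0,5],[0,-0.7,0,0,0,0,5],[0,0,0,0,0,0,5]]'; python3 -c "
from h import *;to(.5167,-.1624,.179)"
```

```text
time_s: 5.2
ee_pos: [0.5169, -0.1623, 0.1081]
orientation: [[0.998, -0.0, 0.068], [-0.068, -0.001, 0.998], [0.0, -1.0, -0.001]]
ft_force: [-1.2, 0.6, -2.9]
opening: 0.0543
tool cm [-0.02 -7.09 -0.02] R [[0.998, -0.0, 0.068], [-0.068, -0.001, 0.998], [0.0, -1.0, -0.001]] p [ 0.5169 -0.1623  0.1081] f [-1.2  0.6 -2.9] q [-17.  20.  -9.  60.  -0.  77.] op 0.0543 t 5.2
```

```bash
python3 -m pendant '[[0,-1.2,0,0,0,0,5],[0,-1.2,0,0,0,0,5],[0,-1.2,0,0,0,0,5],[0,-1.2,0,0,0,0,5],[0,-1.2,0,0,0,0,5],[0,-1,0,0,0,0,5],[0,0,0,0,0,0,5],[0,0,0,0,0,0,5]]'; python3 - <<'E'
from h import *
to(.493,.144,.18)
for n in('top','scene'):
    im,d,c=grab(n); P=cloud(d,c)
    print(n,im.shape,enc(region(P,.517,-.162,.046,.171,.185)),'cap?',enc(region(P,.517,-.162,.03,.215,.24)) )
    if n=='scene': cv2.imwrite('pics/s2.png',cv2.resize(im[60:260,140:400],None,fx=3,fy=3))
E
```

```text
time_s: 6.0
ee_pos: [0.517, -0.1623, 0.1859]
orientation: [[0.998, 0.002, 0.069], [-0.069, -0.002, 0.998], [0.002, -1.0, -0.002]]
ft_force: [-0.1, -0.3, -3.9]
opening: 0.0541
tool cm [-4.5   0.53 30.39] R [[0.998, 0.002, 0.069], [-0.069, -0.002, 0.998], [0.002, -1.0, -0.002]] p [ 0.517  -0.1623  0.1859] f [-0.1 -0.3 -3.9] q [-17.  18.  -1.  71.  -0.  77.] op 0.0541 t 6.0
top (400, 640, 3) (array([ 519.8, -147.3]), 36.7, 38, np.float64(184.4)) cap? (array([ 515.8, -147. ]), 24.6, 75, np.float64(219.4))
scene (400, 640, 3) (array([ 517.2, -163.5]), 39.7, 43, np.float64(183.8)) cap? (array([ 515.8, -156.7]), 28.6, 226, np.float64(229.2))
```

View pics/s2.png

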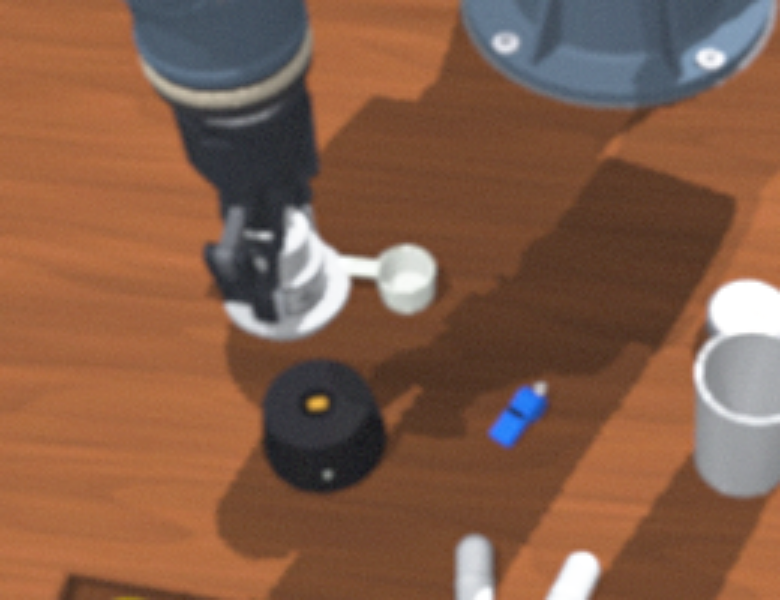

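The lid, cap on, hangs level at about crop (285,290), clear of the dock. Carrying it over to the shaker.

```bash
python3 -m pendant '[[-0.3,0,1.5,0,0,0,5],[-0.35,0,2.5,0,0,0,5],[-0.4,0,3,0,0,0,5],[-0.4,0,3,0,0,0,5],[-0.4,0,3,0,0,0,5],[-0.4,0,3,0,0,0,5],[-0.4,0,3,0,0,0,5],[-0.4,0,3,0,0,0,5],[-0.4,0,2.5,0,0,0,5],[-0.35,0,2,0,0,0,5],[-0.3,0,1,0,0,0,5],[0,0,0,0,0,0,5],[0,0,0,0,0,0,5]]'; python3 -c "
from h import *;to(.4926,.1439,.186)"
```

```text
time_s: 7.4
ee_pos: [0.4865, 0.1313, 0.1791]
orientation: [[0.998, -0.009, 0.068], [-0.068, -0.001, 0.998], [-0.009, -1.0, -0.001]]
ft_force: [0.2, -1.0, -2.8]
opening: 0.0543
tool cm [ 0.52 -0.7   1.3 ] R [[0.998, -0.009, 0.068], [-0.068, -0.001, 0.998], [-0.009, -1.0, -0.001]] p [0.4865 0.1313 0.1791] f [ 0.2 -1.  -2.8] q [ 15.  14.  -7.  69.   0. 109.] op 0.0543 t 7.4
```

```bash
python3 -m pendant '[[0.3,0,0.8,0,0,-0.5,5],[0.2,0,0.5,0,0,0,5],[0,0,0,0,0,0,5],[0,0,0,0,0,0,5]]'; python3 - <<'E'
from h import *
to(.4926,.1439,.116)
for n in('top','scene'):
    im,d,c=grab(n); P=cloud(d,c)
    f=region(P,.4926,.1439,.045,.160,.186); print(n,'flange',enc(f))
    q=region(P,.4932,.1437,.05,.098,.112); print('tin',enc(q), circ(q[:,:2]) if len(q)>5 else '')
    cv2.imwrite(f'pics/{n}3.png',cv2.resize(im[90:260,300:500] if n=='scene' else im[120:290,180:380],None,fx=3.5,fy=3.5))
E
```

```text
time_s: 7.8
ee_pos: [0.4933, 0.1429, 0.1789]
orientation: [[0.998, 0.0, 0.071], [-0.071, -0.002, 0.998], [0.0, -1.0, -0.002]]
ft_force: [-0.8, 0.8, -2.8]
opening: 0.0547
tool cm [-0.08  6.29  0.1 ] R [[0.998, 0.0, 0.071], [-0.071, -0.002, 0.998], [0.0, -1.0, -0.002]] p [0.4933 0.1429 0.1789] f [-0.8  0.8 -2.8] q [ 16.  15.  -6.  69.  -0. 110.] op 0.0547 t 7.8
top flange (array([494.7, 127.6]), 36.5, 215, np.float64(179.9))
tin (array([487.5, 125.8]), 32.8, 44, np.float64(104.4)) (array([0.49343031, 0.14380781]), np.float64(0.03808380561724128))
scene flange (array([494.5, 141.2]), 40.4, 441, np.float64(180.6))
tin (array([493.4, 143.3]), 40.6, 174, np.float64(103.9)) (array([0.49331962, 0.14310046]), np.float64(0.038210009879556577))
```

View pics/scene3.png

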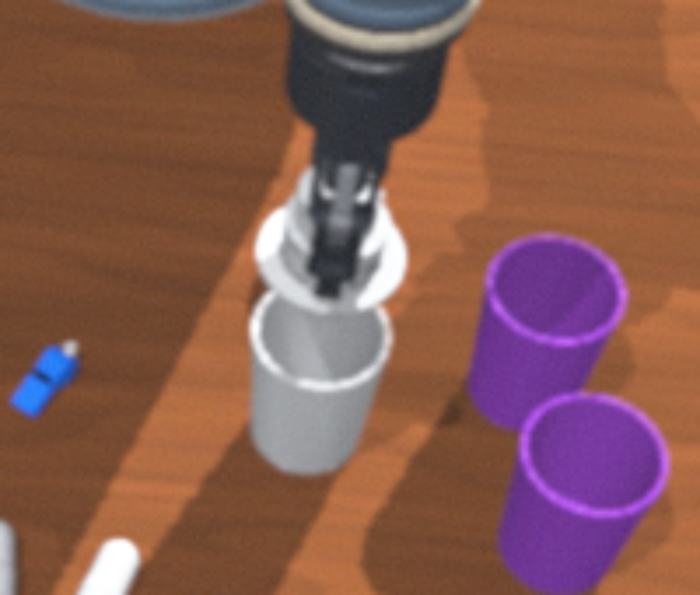

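The lid is level above the shaker, whose rim is at crop (320,335). Lowering to just above skirt entry, then checking.

```bash
python3 -m pendant '[[-0.07,1.2,0.08,0.1,0,0,5],[0,1.6,0,0,0,0,5],[0,1.4,0,0,0,0,5],[0,0.8,0,0,0,0,5],[0,0,0,0,0,0,5],[0,0,0,0,0,0,5]]'; python3 - <<'E'
from h import *
to(.4927,.1437,.1235)
for n in('scene',):
    im,d,c=grab(n); P=cloud(d,c)
    f=region(P,.4926,.1439,.045,.118,.135); print(n,'flange',enc(f))
    q=region(P,.4932,.1437,.05,.098,.112); print('tin',enc(q), circ(q[:,:2]) if len(q)>5 else '')
E
```

```text
time_s: 8.5
ee_pos: [0.4932, 0.1428, 0.1283]
orientation: [[0.997, 0.002, 0.072], [-0.072, 0.0, 0.997], [0.002, -1.0, 0.0]]
ft_force: [-0.0, 0.1, -2.7]
opening: 0.0543
tool cm [-0.05  0.48  0.08] R [[0.997, 0.002, 0.072], [-0.072, 0.0, 0.997], [0.002, -1.0, 0.0]] p [0.4932 0.1428 0.1283] f [-0.   0.1 -2.7] q [ 16.  16. -12.  62.  -0. 110.] op 0.0543 t 8.5
scene flange (array([494.3, 140.8]), 40.7, 404, np.float64(129.7))
tin (array([498.8, 144.4]), 39.1, 127, np.float64(103.6)) (array([0.49310903, 0.14317595]), np.float64(0.03833983677281838))
```

```bash
python3 -m pendant '[[-0.1,0.3,0.17,0,0,0.1,5],[0,0.5,0,0,0,0,5],[0,0.4,0,0,0,0,5],[0,0.3,0,0,0,0,5],[0,0,0,0,0,0,5]]'; python3 - <<'E'
from h import *
to(.4922,.1442,.1077)
E
```

```text
time_s: 9.05
ee_pos: [0.4931, 0.145, 0.1133]
orientation: [[0.997, 0.002, 0.072], [-0.072, 0.001, 0.997], [0.002, -1.0, 0.001]]
ft_force: [-1.4, -0.7, -2.5]
opening: 0.0544
tool cm [-0.08  0.56 -0.09] R [[0.997, 0.002, 0.072], [-0.072, 0.001, 0.997], [0.002, -1.0, 0.001]] p [0.4931 0.145  0.1133] f [-1.4 -0.7 -2.5] q [ 16.  17. -13.  60.   0. 110.] op 0.0544 t 9.05
```

```bash
python3 -m pendant '[[-0.05,0.2,-0.06,0,0,0.1,5],[0,0.2,0,0,0,0,5],[0,0.15,0,0,0,0,5],[0,0,0,0,0,0,5]]'; python3 - <<'E'
from h import *
to(.4925,.1442,.1077)
im,d,c=grab('scene'); P=cloud(d,c)
print('flange',enc(region(P,.4926,.1439,.045,.1,.119)))
E
```

```text
time_s: 9.45
ee_pos: [0.4928, 0.1446, 0.1079]
orientation: [[0.997, 0.001, 0.072], [-0.072, 0.002, 0.997], [0.001, -1.0, 0.002]]
ft_force: [-0.6, 0.3, -1.2]
opening: 0.0543
tool cm [-0.03  0.02 -0.04] R [[0.997, 0.001, 0.072], [-0.072, 0.002, 0.997], [0.001, -1.0, 0.002]] p [0.4928 0.1446 0.1079] f [-0.6  0.3 -1.2] q [ 16.  17. -14.  59.   0. 110.] op 0.0543 t 9.45
flange (array([494.2, 143.1]), 40.5, 448, np.float64(109.4))
```

```bash
python3 -m pendant '[[0,0.1,0,-0.1,0,0,5],[0,0,0,0,0,0,5],[0,0,0,0,0,0,5]]'; python3 - <<'E'
from h import *
to(.4925,.1442,.1077)
E
```

```text
time_s: 9.8
ee_pos: [0.4931, 0.1447, 0.1081]
orientation: [[0.997, 0.002, 0.072], [-0.072, 0.0, 0.997], [0.002, -1.0, 0.0]]
ft_force: [-0.2, -0.6, -3.2]
opening: 0.0541
tool cm [-0.06  0.04 -0.05] R [[0.997, 0.002, 0.072], [-0.072, 0.0, 0.997], [0.002, -1.0, 0.0]] p [0.4931 0.1447 0.1081] f [-0.2 -0.6 -3.2] q [ 16.  17. -14.  59.  -0. 110.] op 0.0541 t 9.8
```

```bash
python3 -m pendant '[[0,0.2,0,0,0,0.1,5],[0,0.05,0,0,0,0,5],[0,0,0,0,0,0,5]]'; python3 - <<'E'
from h import *
to(.4925,.1442,.1077)
E
```

```text
time_s: 10.1
ee_pos: [0.4935, 0.1449, 0.108]
orientation: [[0.997, 0.003, 0.072], [-0.072, 0.001, 0.997], [0.002, -1.0, 0.001]]
ft_force: [-0.3, 0.0, -3.0]
opening: 0.0543
tool cm [-0.1   0.03 -0.08] R [[0.997, 0.003, 0.072], [-0.072, 0.001, 0.997], [0.002, -1.0, 0.001]] p [0.4935 0.1449 0.108 ] f [-0.3  0.  -3. ] q [ 16.  17. -14.  59.   0. 110.] op 0.0543 t 10.1
```

```bash
python3 -m pendant '[[-0.05,0.25,-0.05,0,0,0.1,5],[0,0.15,0,0,0,0,5]]'; python3 - <<'E'
from h import *
to(.4928,.1442,.1077)
im,d,c=grab('scene'); P=cloud(d,c)
print('flange',enc(region(P,.4926,.1439,.045,.1,.119)))
E
```

```text
time_s: 10.3
ee_pos: [0.494, 0.1452, 0.1077]
orientation: [[0.997, 0.005, 0.072], [-0.072, 0.004, 0.997], [0.004, -1.0, 0.004]]
ft_force: [-16.7, -3.9, 35.2]
opening: 0.0543
tool cm [-0.12  0.   -0.11] R [[0.997, 0.005, 0.072], [-0.072, 0.004, 0.997], [0.004, -1.0, 0.004]] p [0.494  0.1452 0.1077] f [-16.7  -3.9  35.2] q [ 16.  17. -14.  59.   0. 110.] op 0.0543 t 10.3
flange (array([495.4, 143. ]), 41.0, 435, np.float64(109.6))
```

It is on the rim: 35 N down with no more travel. I'll relax and level, then release.

```bash
python3 -m pendant '[[0,-0.05,0,-0.2,0,0.2,5],[0,0,0,0,0,0,5],[0,0,0,0,0,0,5]]' 20; python3 - <<'E'
from h import *
to(.4928,.1442,.1077)
E
```

```text
time_s: 10.65
ee_pos: [0.4939, 0.1451, 0.1082]
orientation: [[0.997, 0.001, 0.072], [-0.072, 0.0, 0.997], [0.001, -1.0, 0.0]]
ft_force: [0.4, -0.4, -2.7]
opening: 0.0542
tool cm [-0.1   0.05 -0.1 ] R [[0.997, 0.001, 0.072], [-0.072, 0.0, 0.997], [0.001, -1.0, 0.0]] p [0.4939 0.1451 0.1082] f [ 0.4 -0.4 -2.7] q [ 16.  17. -14.  59.   0. 110.] op 0.0542 t 10.65
```

```bash
python3 -m pendant '[[0,0,0,0,0,0,6],[0,0,0,0,0,0,7],[0,0,0,0,0,0,8.5],[0,0,0,0,0,0,8.5],[0,0,0,0,0,0,8.5],[0,0,0,0,0,0,8.5],[0,0,0,0,0,0,8.5]]'; python3 - <<'E'
from h import *
to(.4935,.1442,.139)
for n in('scene','top'):
    im,d,c=grab(n); P=cloud(d,c)
    f=region(P,.4935,.1442,.044,.102,.116); print('flange',enc(f))
    X=f-f.mean(0); print('normal',np.linalg.svd(X)[2][2] if len(f)<3000 else '')
    print('shoulder',enc(region(P,.4935,.1442,.032,.132,.142)),'cap',enc(region(P,.4935,.1442,.03,.155,.167)))
    q=region(P,.4935,.1442,.05,.02,.1); print('tin',q.min(0),q.max(0))
    if n=='scene': cv2.imwrite('pics/s4.png',cv2.resize(im[100:260,310:470],None,fx=3.7,fy=3.7))
E
```

```text
time_s: 11.35
ee_pos: [0.4942, 0.1451, 0.1077]
orientation: [[0.997, 0.001, 0.072], [-0.072, 0.0, 0.997], [0.001, -1.0, 0.0]]
ft_force: [0.1, 0.2, -0.3]
opening: 0.0849
tool cm [-0.06 -3.13 -0.09] R [[0.997, 0.001, 0.072], [-0.072, 0.0, 0.997], [0.001, -1.0, 0.0]] p [0.4942 0.1451 0.1077] f [ 0.1  0.2 -0.3] q [ 16.  17. -14.  59.   0. 110.] op 0.0849 t 11.35
flange (array([495.3, 144. ]), 40.4, 346, np.float64(109.4))
normal [-0.02040788  0.00427238 -0.99978261]
shoulder (array([495.9, 143.6]), 28.3, 122, np.float64(137.2)) cap (array([494.8, 142.7]), 21.8, 63, np.float64(162.0))
tin [0.49738124 0.10560709 0.02027245] [0.53290045 0.18095241 0.0997107 ]
flange (array([497.3, 124.4]), 34.7, 167, np.float64(108.8))
normal [ 0.01329876 -0.01934345 -0.99972445]
shoulder (array([498.9, 119.7]), 11.0, 19, np.float64(136.9)) cap (array([0., 0.]), 0.0, 0, np.float64(nan))
tin [0.46089929 0.10603642 0.02124505] [0.50677083 0.12239645 0.09856622]
  return _methods._mean(a, axis=axis, dtype=dtype,
  ret = ret.dtype.type(ret / rcount)
```

View pics/s4.png

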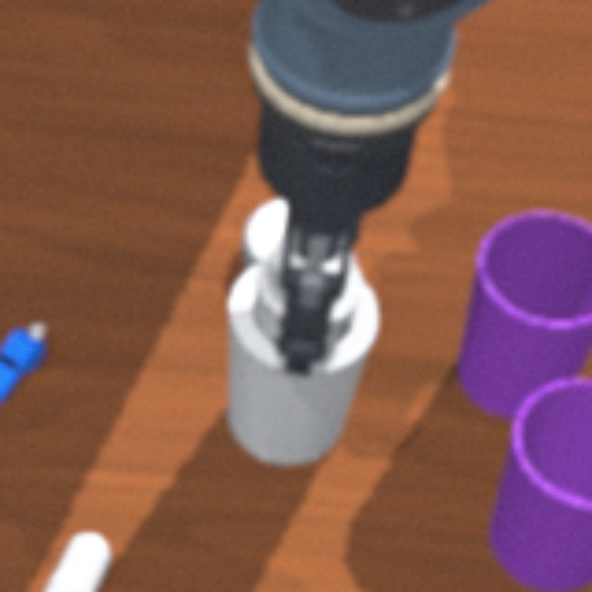

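Lid is flush on the shaker rim at crop (303,310), cap on, shaker upright. Rising to cap height with the fingers open.

```bash
python3 -m pendant '[[0,-1,-0.05,0,0,0,8.5],[0,-1,0,0,0,0,8.5],[0,-0.9,0,0,0,0,8.5],[0,0,0,0,0,0,8.5],[0,0,0,0,0,0,8.5]]'; python3 - <<'E'
from h import *
to(.494,.1443,.1395)
E
```

```text
time_s: 11.95
ee_pos: [0.4946, 0.1447, 0.1403]
orientation: [[0.997, 0.003, 0.072], [-0.072, 0.001, 0.997], [0.003, -1.0, 0.001]]
ft_force: [0.2, -0.5, 1.1]
opening: 0.085
tool cm [-0.06  0.08 -0.04] R [[0.997, 0.003, 0.072], [-0.072, 0.001, 0.997], [0.003, -1.0, 0.001]] p [0.4946 0.1447 0.1403] f [ 0.2 -0.5  1.1] q [ 16.  16. -11.  63.   0. 110.] op 0.085 t 11.95
```

```bash
python3 -m pendant '[[-0.06,0,-0.04,0,0,0.15,7],[0,0,0,0,0,0,6],[0,0,0,0,0,0,5],[0,0,0,0,0,0,4],[0,0,0,0,0,0,4],[0,0,0,0,0,0,4],[0,0,0,0,0,0,4],[0,0,0,0,0,0,4],[0,0,0,0,0,0,4]]' 20; python3 - <<'E'
from h import *
to(.494,.1443,.24)
im,d,c=grab('scene'); P=cloud(d,c)
f=region(P,.4935,.1442,.044,.102,.116); print('flange',enc(f))
E
```

```text
time_s: 12.85
ee_pos: [0.4937, 0.1442, 0.1399]
orientation: [[0.997, -0.001, 0.072], [-0.072, 0.001, 0.997], [-0.001, -1.0, 0.001]]
ft_force: [0.6, -0.2, 3.7]
opening: 0.0439
tool cm [  0.02 -10.01   0.02] R [[0.997, -0.001, 0.072], [-0.072, 0.001, 0.997], [-0.001, -1.0, 0.001]] p [0.4937 0.1442 0.1399] f [ 0.6 -0.2  3.7] q [ 16.  16. -11.  64.   0. 110.] op 0.0439 t 12.85
flange (array([495.3, 143.8]), 40.4, 440, np.float64(109.7))
```

Cap gripped (43.9 mm) and the lid has not moved. I'll lift slowly until clear of the 19 mm neck, then higher.

```bash
python3 -m pendant '[[0,-0.4,0,0,0,0,4],[0,-0.5,0,0,0,0,4],[0,-0.6,0,0,0,0,4],[0,-0.8,0,0,0,0,4],[0,-0.8,0,0,0,0,4],[0,0,0,0,0,0,4]]' 30; python3 - <<'E'
from h import *
to(.494,.1443,.24)
im,d,c=grab('scene'); P=cloud(d,c)
f=region(P,.4935,.1442,.044,.102,.116); print('flange',enc(f))
E
```

```text
time_s: 13.5
ee_pos: [0.4937, 0.1442, 0.1737]
orientation: [[0.997, -0.001, 0.072], [-0.072, 0.001, 0.997], [-0.001, -1.0, 0.001]]
ft_force: [-0.3, 0.3, -0.5]
opening: 0.043
tool cm [ 0.03 -6.63  0.02] R [[0.997, -0.001, 0.072], [-0.072, 0.001, 0.997], [-0.001, -1.0, 0.001]] p [0.4937 0.1442 0.1737] f [-0.3  0.3 -0.5] q [ 16.  15.  -7.  68.   0. 110.] op 0.043 t 13.5
flange (array([494.5, 143.2]), 40.7, 441, np.float64(109.6))
```

```bash
python3 -m pendant '[[0,-1,0,0,0,0,4],[0,-1.2,0,0,0,0,4],[0,-1.2,0,0,0,0,4],[0,-1.2,0,0,0,0,4],[0,-1,0,0,0,0,4],[0,-0.6,0,0,0,0,4],[0,0,0,0,0,0,4],[0,0,0,0,0,0,4],[0,0,0,0,0,0,4],[0,0,0,0,0,0,4]]'; python3 - <<'E'
from h import *
to(.494,.1443,.24)
im,d,c=grab('scene'); P=cloud(d,c)
f=region(P,.4935,.1442,.044,.102,.116); print('flange',enc(f)); print('cap',enc(region(P,.4935,.1442,.03,.252,.268)))
print('neck',enc(region(P,.4935,.1442,.025,.15,.162)),'speed',np.abs(manip.observe()['qvel']).max())
cv2.imwrite('pics/s5.png',cv2.resize(im[60:260,290:490],None,fx=3,fy=3))
E
```

```text
time_s: 14.55
ee_pos: [0.4931, 0.144, 0.2403]
orientation: [[0.997, -0.002, 0.072], [-0.072, 0.0, 0.997], [-0.002, -1.0, 0.0]]
ft_force: [-0.8, 0.0, -0.7]
opening: 0.0433
tool cm [0.09 0.03 0.04] R [[0.997, -0.002, 0.072], [-0.072, 0.0, 0.997], [-0.002, -1.0, 0.0]] p [0.4931 0.144  0.2403] f [-0.8  0.  -0.7] q [ 16.  14.   1.  78.   0. 110.] op 0.0433 t 14.55
flange (array([494.2, 142.8]), 41.1, 436, np.float64(109.5))
cap (array([498.6, 142.7]), 25.0, 125, np.float64(261.2))
neck (array([493.9, 144.3]), 19.1, 232, np.float64(156.9)) speed 0.15495885172846477
```

View pics/s5.png

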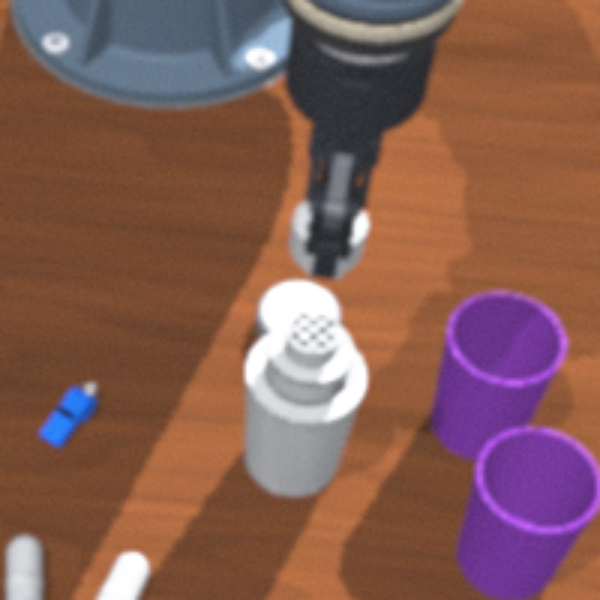

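The cap is held at crop (328,235). The lid, with its neck exposed at (313,332), sits flush in the upright shaker. Handing in.

```bash
python3 -c "
from plant import manip;print(manip.sign_off())"
```

```text
the job is handed in; nothing more can be done
None
```

I pulled the capped lid straight up out of the dock, seated it in the steel shaker and let go. I then lifted the cap off alone and handed the job in at about 14.6 s, with the cap still held. Signing off reports no verdict, so whether it passed is not confirmed.

Last checks before handing in:
- **Lid:** the flange top was at 109.5 mm, against 109 mm expected when fully home. It looked flush and level. Its depth centre was about (494, 143) mm, against the shaker rim's first measurement of about (493, 144) mm. I did not measure the rim again once the lid covered it.
- **Cap:** the top was at about 261 mm, so its rim is roughly 10 cm above the lid's housing. The grip opening was 43 mm at 30 N, and the arm was nearly still.
- **Bystanders:** the whistle, timer and purple look-alikes looked undisturbed in the last picture, and I touched nothing else.

**Deviations:** while seating the lid I pressed down briefly with about 35 N, and the TCP drifted about 1 mm in x. After the cap came off, the lid's centre read up to about 1 mm differently, which is about the measurement noise. An early picture made the gripper look off to one side of the lid, but depth showed it was only perspective.

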